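# Dial the coat-dryer timer and start it

## Robot

A 6-joint arm with a two-finger parallel gripper is mounted at the origin on the work surface. World frame = base frame: x ahead of the robot, y to its left, z up, the work surface at z = 0. Lengths are in m, angles in degrees, forces in N, time in s.
With the tool pointing down it reaches from about 0.375 to 0.9 m from the base axis. Payload 3.1 kg.
Tool frame: the origin (TCP) lies at the very end of the fingers, on their centre line; the grasp point (between the pads) lies 19 mm behind it (bot.grip_point_offset is the distance from the TCP to the grasp point, in m); z points along the fingers, x is the direction in which the jaws open and shut, and the axes are right-handed (so a half turn about z gives the same grasp; the last joint's range is limited). The gripper opens to 87 mm and grips with 3 to 60 N. Pads are 19 mm wide; open, the fingers measure 117 mm over their backs; the gripper's body (75 mm by 190 mm) begins 51 mm behind the grasp point.
Start: joints at [-85.686, 30.224, 82.088, -0, 67.689, -10.227], TCP at [0.157, -0.605, 0.223] pointing down, gripper open.
Joint ranges: [-176.69, 176.69], [-43.24, 126.21], [12.49, 139.97], [-82, 262], [0, 151.66], [-163.58, 163.58]. Speed limits (degrees/s): [159.86, 159.86, 180, 180, 180, 180].

## Interface

Orientations are given as a 3x3 rotation matrix whose columns are the frame's x, y, z axes.
In Python, from rig import bot, capture, recognise, place_of gives the robot as it stands.
- The arm moves only by the tool send_rows, never from a script. Its argument "motion" is a list of rows, each a list of 2 entries, a list of its own where there are three numbers: the shift along the tool's x, y, z in mm, then the turn about the tool's z in rad. A call has exactly 5 rows; each row shifts and turns the pose as measured when the row begins, along the tool's axes as they then stand; what a row does not reach is not made up. A row lasts 1/12 s, in which the tool goes at most 41.7 mm and 7.16 degrees, less where a joint would pass 70% of its speed; a pose out of reach is approached as far as the arm can. A call with a gripper value outside its range is refused whole. "gripper" is the closure, from 0 (fully open) to 1 (shut), set as the call begins (left out, the last holds). The fingers move at their own pace and stop on an object; the grip force is fixed at half the most. Time passes only in rows, so rows that do not move let the fingers close, or fill a call up. It gives the time, the measured TCP pose, the force and the opening at its end, in the units of the state.
- bot.read_state(): the state, without advancing time (a new reading comes with each control period).
- capture(name): name is "scene" or "top" or "wrist"; returns a dict with "image" (480x640x3 uint8, blue, green, red), "fx", "fy", "cx", "cy" (pixels), "rvec" (rotation vector, rad) and "tvec" (3), from world to camera coordinates, as OpenCV has them. Camera axes: x right, y down, z forward; pixel columns grow to the right and rows downward; lengths in m; the calibration is good to about 2 mm. A picture is of the moment at which its call begins. There is no depth.
- bot.hand_in(): hands the job in, once; it reports no verdict.
Trained networks look in the newest picture that a camera, given by its name, has taken for a name from the list of things; names that differ only in an ending like _2 or _b are one class to them, and where a whole thing is asked for, a point or a joint stands for the part that bears it (a point fixed in the world has none). Each returns a list of dicts, best first, with "p" (0 to 1); they miss things now and then, are a little off and sometimes report something else, mostly with a low value. They report only what shows in the picture. A call takes as long as a camera call.
- recognise(camera, target): "xy" ([column, row] in pixels, amid what is visible of it).
- place_of(camera, target): "xy" ([column, row] in pixels: a listed point, or the origin of a listed thing).
The state is a dict: "time_s": time; "joint_positions": joint angles; "qvel": joint speeds; "tau": joint torques, N m; "position": TCP position; "tcp_rot": TCP orientation; "force": force on the tool from outside, world axes, zero at the start; "moment": the same for the moment, N m; "opening": opening from 0.0 (shut) to 1.0 (fully open).
Only numpy, scipy, OpenCV 4.12 (cv2) and the standard library are available. Lean on these libraries where they do the work, as an engineer would, in place of code of your own. Each camera call takes 0.05 s, during which the arm holds its last target.

## Task

Set the coat-dryer timer on the airbrush bench: with a fingertip, flick the edge of its toothed thumbwheel anticlockwise seen from above (the wheel's front edge moves towards the start button's side), click by click, until the raised rib on the wheel rests pointing at the fixed fin behind it, without going past it. Only then press the round start button beside the wheel all the way down and let it come up again. Touch gently, grip and lift nothing, leave the timer standing where it is and do not disturb the things around it.

Things in the scene. Friction and masses are not known exactly. Their poses are not given: they have to be found in the camera images.
- timer: Grey loose box, about 2 kg, 150 (its x) x 210 (its y) x 50 mm high, with a ridge along the rear of its top, up to 80 mm. Origin: centre of its underside, on the bench; x to its rear, y to its left seen from the robot, z up; front looks to the robot within about 25 degrees. A flat thumbwheel lies on top at front left, the start button on top at right.
- wheel_centre (a point): On the thumbwheel's vertical axis, at its upper face, 68 mm above the bench; timer frame x -35, y +45 mm. Black disc of radius 42 mm with 8 radial teeth, 45 degrees apart, 7 mm thick, out to radius 58 mm; disc and teeth span 54 to 68 mm above the bench. The front teeth overhang the box's front face by 18 mm, with free space below.
- fin (a point): Top front corner of the fixed upright fin behind the wheel, 72 mm above the bench, timer frame x +29, y +45 mm; the fin is 24 mm long along x, 8 mm thick, 22 mm high.
- rib_end (a point): Outer end of the raised white rib on top of the wheel (8 mm wide, 5 mm high, from near the axis to radius 52 mm, over one of the teeth), 73 mm above the bench; turns with the wheel. The wheel is set when the rib points at the fin, along the timer's +x.
- wheel (a joint): Wheel angle in rad, growing anticlockwise from above; 0: rib at the fin. A spring clicks it to rest every 0.785 rad (one tooth); at rest one tooth points straight to the front. About 1.5 N at a tooth takes it over the crest half way between rests, then it drops into the next by itself. Starts 2 to 5 clicks short of 0 (-1.57 to -3.93); stops at -5.5 and +1.57.
- start_top (a point): Centre of the top of the round white start button, 32 mm across, 72 mm above the bench, at x = -20 mm, y = -68 mm in the timer's frame. Pressed straight down.
- start (a joint): How far the start button is pressed in m: 0 up, 0.006 all the way down (about 5 N); springs back.
- paint_jar: Loose amber paint jar with white cap, 48 mm across, 62 mm high, near the timer's left side; bystander. Origin: centre of its underside.
- thinner_bottle: Loose white bottle, 54 mm across, 130 mm high, near the timer's right side; bystander. Origin: centre of its underside.
- mixing_cup: Loose white open cup, 64 mm across the rim, 50 mm high, behind the timer; bystander. Origin: centre of its underside.
- tape_roll: Loose roll of masking tape lying flat, 90 mm across, 22 mm high, on the left of the bench; bystander. Origin: centre of its underside.
- airbrush: Loose airbrush lying on the bench at the right, 180 mm long, about 53 mm high at its cup, blue handle; bystander. Origin: on its underside where handle meets metal body.
- brush: Loose brush lying on the left of the bench, 170 mm long; bystander.

How it is judged:
By the outcome, as a careful person would: the job done as asked, in the order asked, and still so for the second after the job is handed in, with the robot touching nothing.
It also fails if it takes over 58 s, if anything falls off the work surface, if the arm or the gripper's body presses on something with over 40 N, if the wrist force passes 120 N, or if a joint passes its speed limit or range.

## Working session

There is one attempt and no reset: what is moved stays moved. The work goes in short steps, Python scripts to look and compute and a tool call to move; the robot and the scene stay as the last step left them, time stands still between calls to the robot, and variables do not carry over. Pictures are saved under pics/ and viewed, and the job is handed in when it is done.

Besides the shell and the picture viewer there is one more tool, called after "Request:" as name(argument=value, ...) on one line, values as JSON. send_rows: Moves the arm, as the interface text tells. Its arguments: {"type":"object","properties":{"motion":{"type":"array","items":{"type":"array"}},"gripper":{"type":"number"}},"required":["motion"]}

```bash
mkdir -p pics; ls; cat > h.py <<'E'
import numpy as np, cv2
from rig import bot, capture, recognise, place_of
def P(c):
    R=cv2.Rodrigues(np.array(c["rvec"],float))[0]; t=np.array(c["tvec"],float).ravel(); return R,t
def ray(c,xy,z):
    R,t=P(c); d=R.T@np.array([(xy[0]-c["cx"])/c["fx"],(xy[1]-c["cy"])/c["fy"],1.]); o=-R.T@t
    return o+d*(z-o[2])/d[2]
def proj(c,p):
    R,t=P(c); q=R@np.array(p,float)+t; return [c["fx"]*q[0]/q[2]+c["cx"],c["fy"]*q[1]/q[2]+c["cy"]]
E
python3 - <<'E'
from h import *
for n in ("scene","top"):
    c=capture(n); cv2.imwrite(f"pics/{n}0.png",c["image"])
    R,t=P(c); print(n,"cam at",(-R.T@t).round(3))
    for k,z in (("timer",0),("wheel_centre",.068),("fin",.072),("rib_end",.073),("start_top",.072),("paint_jar",0),("thinner_bottle",0)):
        for r in place_of(n,k)[:2]: print(k,np.round(r["xy"],1),round(r["p"],2),ray(c,r["xy"],z).round(4))
s=bot.read_state(); print(s["time_s"],s["position"],s["tcp_rot"])
E
```

```text
pics
scene cam at [1.078 0.574 0.903]
timer [281.8 256. ] 0.85 [ 0.6019 -0.0833  0.    ]
wheel_centre [306.7 232.8] 0.58 [ 0.5597 -0.0488  0.068 ]
fin [286.2 250.3] 0.9 [ 0.6238 -0.0367  0.072 ]
rib_end [302.4 209.9] 0.82 [ 0.5252 -0.102   0.073 ]
start_top [258.1 212.7] 0.6 [ 0.5992 -0.1592  0.072 ]
start_top [492.4 410.1] 0.46 [0.6013 0.4421 0.072 ]
paint_jar [340.2 311.3] 0.86 [0.6095 0.1056 0.    ]
paint_jar [233.5 160.2] 0.32 [ 0.4865 -0.4156  0.    ]
thinner_bottle [191.5 230.1] 0.55 [ 0.7014 -0.2781  0.    ]
top cam at [0.403 0.013 1.021]
timer [357.  228.7] 0.79 [ 0.6055 -0.0894  0.    ]
fin [489.6 278.7] 0.54 [ 0.4871 -0.3753  0.072 ]
rib_end [367.1 255.9] 0.87 [ 0.5305 -0.105   0.073 ]
start_top [390.1 228.2] 0.67 [ 0.5944 -0.1562  0.072 ]
start_top [365.  255.4] 0.5 [ 0.5316 -0.1005  0.072 ]
paint_jar [277.1 225.8] 0.76 [0.6074 0.1025 0.    ]
thinner_bottle [428.2 191.4] 0.77 [ 0.7028 -0.2621  0.    ]
thinner_bottle [323.2 182. ] 0.59 [ 0.7193 -0.0056  0.    ]
0.8 [ 0.15694892 -0.60496784  0.22259533] [[ 2.51051881e-01 -9.67973632e-01  2.53056822e-05]
 [-9.67973629e-01 -2.51051882e-01 -8.23599078e-05]
 [ 8.60752583e-05 -3.81862322e-06 -9.99999996e-01]]
```

```bash
python3 - <<'E'
import cv2
a=cv2.imread("pics/top0.png")[130:330,220:480]; cv2.imwrite("pics/top0z.png",cv2.resize(a,(780,600),interpolation=cv2.INTER_CUBIC))
a=cv2.imread("pics/scene0.png")[150:350,150:410]; cv2.imwrite("pics/scene0z.png",cv2.resize(a,(780,600),interpolation=cv2.INTER_CUBIC))
E
```

```text
(no output)
```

View pics/top0z.png

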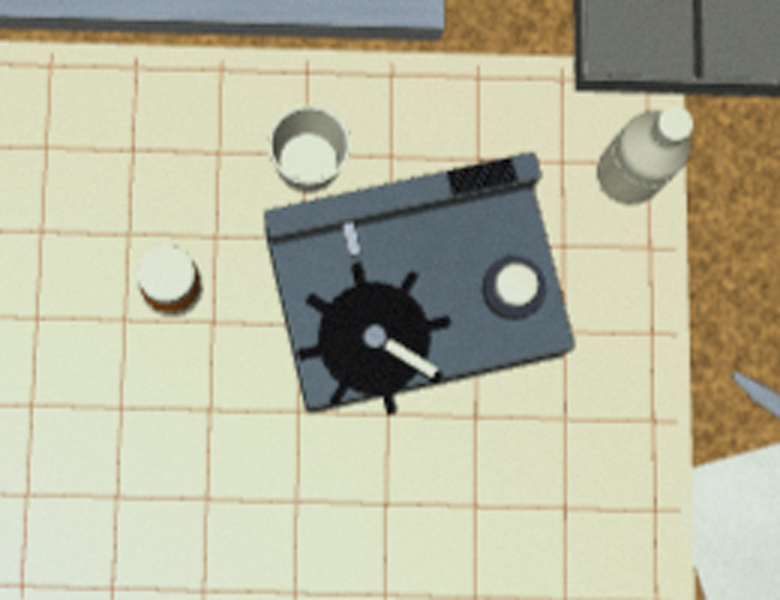

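View pics/scene0z.png

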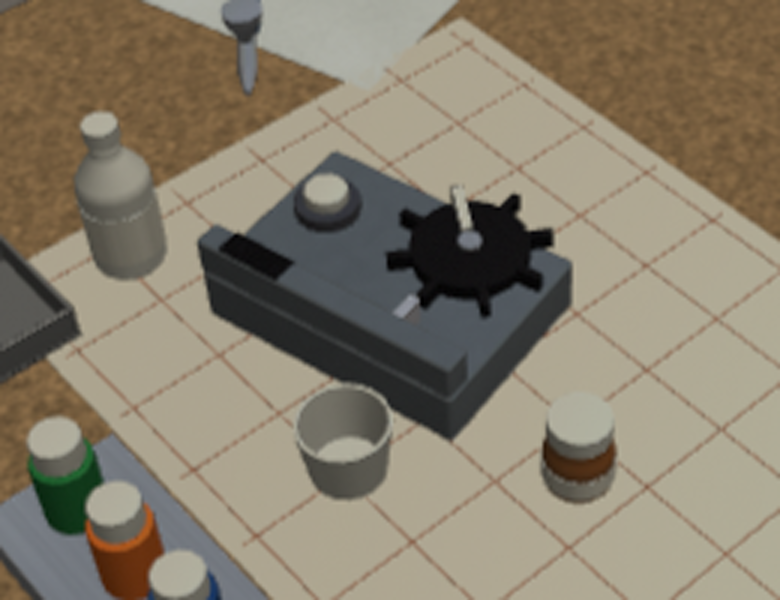

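The rib sits on the tooth just right of the front one (top view: hub about (345,242), rib end about (366,255), fin about (337,211)). That makes it 3 clicks short. Next I fit the timer's pose.

```bash
cat > fit.py <<'E'
from h import *
from scipy.optimize import least_squares
pts={"timer":(0,0,0),"wheel_centre":(-.035,.045,.068),"fin":(.029,.045,.072),"start_top":(-.02,-.068,.072)}
def W(p,q):
    c,s=np.cos(p[2]),np.sin(p[2]); return np.array([p[0]+c*q[0]-s*q[1],p[1]+s*q[0]+c*q[1],q[2]])
def fit(extra=[],p0=(.6,-.086,.22)):
    obs=[];C={}
    for n in ("scene","top"):
        c=C[n]=capture(n)
        for k,q in pts.items():
            for r in place_of(n,k):
                if np.hypot(*(np.array(proj(c,W(p0,q)))-r["xy"]))<12: obs.append((n,k,q,np.array(r["xy"]))); break
    for n,q,xy in extra: obs.append((n,"man",q,np.array(xy)))
    f=lambda p: np.concatenate([np.array(proj(C[n],W(p,q)))-xy for n,k,q,xy in obs])
    s=least_squares(f,p0,loss="soft_l1",f_scale=1.,x_scale=[.01,.01,.05])
    return s.x,[(o[0],o[1],e.round(1)) for o,e in zip(obs,f(s.x).reshape(-1,2))],C
def wheel_ang(p,C):
    out=[]
    for n in C:
        w=W(p,pts["wheel_centre"])
        for r in place_of(n,"rib_end")[:2]:
            d=ray(C[n],r["xy"],.073)-w
            a=np.degrees(np.arctan2(d[1],d[0])-p[2]); out.append((n,round(r["p"],2),round((a+270)%360-270,1),round(np.hypot(d[0],d[1])*1000)))
    return out
E
python3 - <<'E'
from fit import *
z=lambda x,y:(220+(x+.5)/3-.5,130+(y+.5)/3-.5)
z2=lambda x,y:(150+(x+.5)/3-.5,150+(y+.5)/3-.5)
ex=[("top",(-.035,.045,.07),z(375,336)),("top",(-.02,-.068,.072),z(517,283)),("top",(-.075,.105,.05),z(309,411)),("top",(-.075,-.105,.05),z(574,349)),
("scene",(-.035,.045,.07),z2(470,240)),("scene",(-.02,-.068,.072),z2(326,188)),("scene",(.075,.105,0),z2(450,438))]
p,res,C=fit(ex); print(p,np.degrees(p[2])); [print(*r) for r in res]
print(wheel_ang(p,C))
w=W(p,pts["wheel_centre"]);print("wheel",w,"btn",W(p,pts["start_top"]))
im=C["top"]["image"].copy()
for q in [(-.075,.105,.05),(-.075,-.105,.05),(.075,.105,.08),(.075,-.105,.08),(-.035,.045,.068),(-.02,-.068,.072),(.029,.045,.072)]+[(-.035+.058*np.cos(a),.045+.058*np.sin(a),.068) for a in np.arange(8)*np.pi/4]:
    cv2.drawMarker(im,tuple(int(round(v)) for v in proj(C["top"],W(p,q))),(0,0,255),0,4)
cv2.imwrite("pics/ov.png",cv2.resize(im[130:330,220:480],(780,600),interpolation=cv2.INTER_NEAREST))
E
```

```text
[ 0.603686   -0.08880051  0.24697643] 14.150707341067722
scene timer [-0.2 -0.9]
scene wheel_centre [-2.5 -1.7]
scene fin [1.  1.1]
scene start_top [-1.8  0.1]
top timer [0.8 0.5]
top wheel_centre [-0.9  0.7]
top fin [-0.9  0.2]
top start_top [ 1.5 -0.9]
top man [-0.7  1.2]
top man [-0.4  1.4]
top man [-1.2  0.5]
top man [0.6 1. ]
scene man [-0.9  0.9]
scene man [-1.   0.6]
scene man [-0.2  4.5]
[('top', 0.61, np.float64(-134.8), 56)]
wheel [ 0.55874674 -0.05372255  0.068     ] btn [ 0.60091706 -0.15962658  0.072     ]
```

View pics/ov.png

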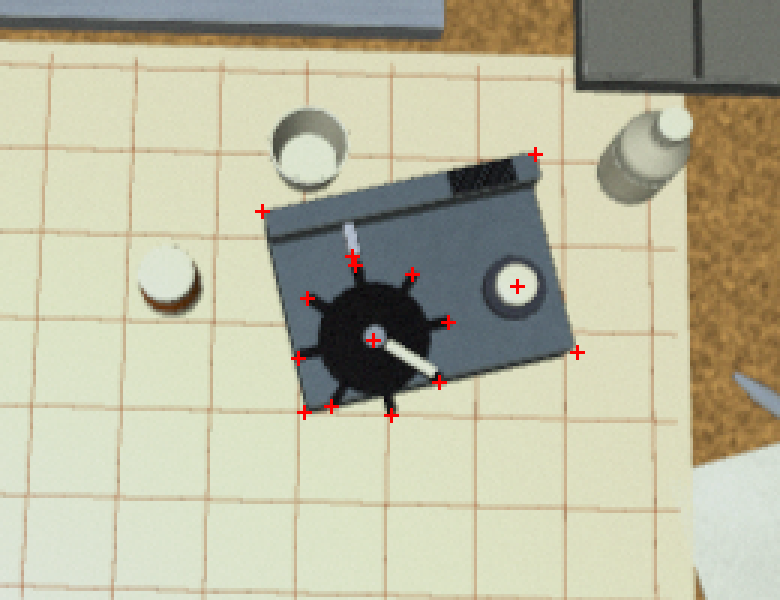

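Request:
send_rows(motion=[[[0,0,0],-0.104],[[0,0,0],-0.104],[[0,0,0],-0.104],[[0,0,0],-0.104],[[0,0,0],-0.104]], gripper=1)

```text
time_s: 1.82
position: [0.157, -0.605, 0.2225]
tcp_rot: [[0.715, -0.699, 0.0], [-0.699, -0.715, -0.0], [0.0, -0.0, -1.0]]
force: [-0.9, -0.2, -0.2]
opening: 0.704
```

Request:
send_rows(motion=[[[0,0,0],-0.104],[[0,0,0],-0.104],[[0,0,0],-0.104],[[0,0,0],-0.104],[[0,0,0],-0.104]])

```text
time_s: 2.23
position: [0.157, -0.605, 0.2225]
tcp_rot: [[0.974, -0.225, 0.0], [-0.225, -0.974, 0.0], [0.0, -0.0, -1.0]]
force: [0.2, -0.1, 1.1]
opening: 0.326
```

Request:
send_rows(motion=[[[0,0,0],-0.104],[[0,0,0],-0.104],[[0,0,0],-0.104],[[0,0,0],-0.104],[[0,0,0],-0.104]])

```text
time_s: 2.65
position: [0.157, -0.6049, 0.2225]
tcp_rot: [[0.949, 0.314, 0.0], [0.314, -0.949, 0.0], [0.0, -0.0, -1.0]]
force: [-0.4, -0.5, -0.4]
opening: 0.021
```

```bash
cat > go.py <<'E'
import sys
from h import *
# wheel/button offset in timer frame -> tool-frame shift (mm)
p=(0.605,-0.0885,np.radians(14.0))
def rep():
    s=bot.read_state(); R=np.array(s["tcp_rot"]); x=np.array(s["position"])
    c,S=np.cos(p[2]),np.sin(p[2]); d=x[:2]-p[:2]
    t=np.array([c*d[0]+S*d[1],-S*d[0]+c*d[1]])*1000
    print("t",round(s["time_s"],2),"tcp",x.round(4),"head",np.degrees(np.arctan2(R[1,0],R[0,0])).round(2),"zax",R[:,2].round(3),"F",np.round(s["force"],1),"open",round(s["opening"],2))
    print("timer frame xy mm",t.round(1),"rel wheel",(t-[-35,45]).round(1),"rel btn",(t-[-20,-68]).round(1))
    return R,x
if __name__=="__main__":
    R,x=rep()
    if len(sys.argv)>1:
        g=[float(v) for v in sys.argv[1:]]  # timer x,y mm, z m
        c,S=np.cos(p[2]),np.sin(p[2]); w=np.array([p[0]+(c*g[0]-S*g[1])/1e3,p[1]+(S*g[0]+c*g[1])/1e3,g[2]])
        print("world",w.round(4),"tool shift mm",((R.T@(w-x))*1000).round(1))
E
python3 go.py -125 67 .2
```

```text
t 2.65 tcp [ 0.157  -0.6049  0.2225] head 18.32 zax [ 0.  0. -1.] F [-0.4 -0.5 -0.4] open 0.02
timer frame xy mm [-559.6 -392.7] rel wheel [-524.6 -437.7] rel btn [-539.6 -324.7]
world [ 0.4675 -0.0537  0.2   ] tool shift mm [ 468.  -425.6   22.6]
```

Request:
send_rows(motion=[[[0,0,0],0.075],[[20,-20,0],0],[[28,-29,0],0],[[28,-29,0],0],[[28,-29,0],0]])

```text
time_s: 3.07
position: [0.2295, -0.4824, 0.2216]
tcp_rot: [[0.972, 0.234, -0.0], [0.234, -0.972, -0.011], [-0.003, 0.011, -1.0]]
force: [1.4, -0.2, 0.4]
opening: 0.01
```

Request:
send_rows(motion=[[[28,-29,0],0],[[28,-29,0],0],[[28,-29,0],0],[[28,-29,0],0],[[28,-29,0],0]])

```text
time_s: 3.48
position: [0.3346, -0.3022, 0.2203]
tcp_rot: [[0.974, 0.229, 0.002], [0.229, -0.973, -0.014], [-0.001, 0.014, -1.0]]
force: [1.2, 0.3, 0.4]
opening: 0.007
```

```bash
python3 go.py -130 67 .2
```

```text
t 3.48 tcp [ 0.3346 -0.3022  0.2203] head 13.21 zax [ 0.002 -0.014 -1.   ] F [1.2 0.3 0.4] open 0.01
timer frame xy mm [-314.  -141.9] rel wheel [-279.  -186.9] rel btn [-294.   -73.9]
world [ 0.4627 -0.0549  0.2   ] tool shift mm [ 181.2 -211.7   17.1]
```

Request:
send_rows(motion=[[[25,-29,0],0],[[25,-29,0],0],[[25,-29,0],0],[[20,-24,0],0],[[12,-15,0],0]])

```text
time_s: 3.9
position: [0.414, -0.1449, 0.2198]
tcp_rot: [[0.973, 0.23, 0.006], [0.23, -0.973, -0.015], [0.002, 0.016, -1.0]]
force: [0.4, -0.7, 0.2]
opening: 0.005
```

```bash
python3 go.py -130 67 .2
```

```text
t 3.9 tcp [ 0.414  -0.1449  0.2198] head 13.29 zax [ 0.006 -0.015 -1.   ] F [ 0.4 -0.7  0.2] open 0.0
timer frame xy mm [-198.9   -8.5] rel wheel [-163.9  -53.5] rel btn [-178.9   59.5]
world [ 0.4627 -0.0549  0.2   ] tool shift mm [ 67.9 -76.7  18.7]
```

Request:
send_rows(motion=[[[14,-17,12],0],[[14,-17,12],0],[[12,-14,12],-0.01],[[10,-10,10],0],[[7,-8,10],0]])

```text
time_s: 4.32
position: [0.4602, -0.0623, 0.1647]
tcp_rot: [[0.969, 0.246, 0.017], [0.246, -0.969, -0.02], [0.012, 0.024, -1.0]]
force: [0.5, -0.1, -0.4]
opening: 0.006
```

```bash
python3 go.py -130 67 .1; python3 - <<'E'
from h import *
for n in ("top","wrist","scene"):
    c=capture(n); im=c["image"]
    if n=="top": im=cv2.resize(im[130:330,220:480],(780,600),interpolation=cv2.INTER_CUBIC)
    if n=="scene": im=cv2.resize(im[130:330,150:410],(780,600),interpolation=cv2.INTER_CUBIC)
    cv2.imwrite(f"pics/{n}1.png",im)
E
```

```text
t 4.32 tcp [ 0.4602 -0.0623  0.1647] head 14.25 zax [ 0.017 -0.02  -1.   ] F [ 0.5 -0.1 -0.4] open 0.01
timer frame xy mm [-134.2   60.5] rel wheel [-99.2  15.5] rel btn [-114.2  128.5]
world [ 0.4627 -0.0549  0.1   ] tool shift mm [ 3.4 -8.1 64.5]
```

View pics/wrist1.png

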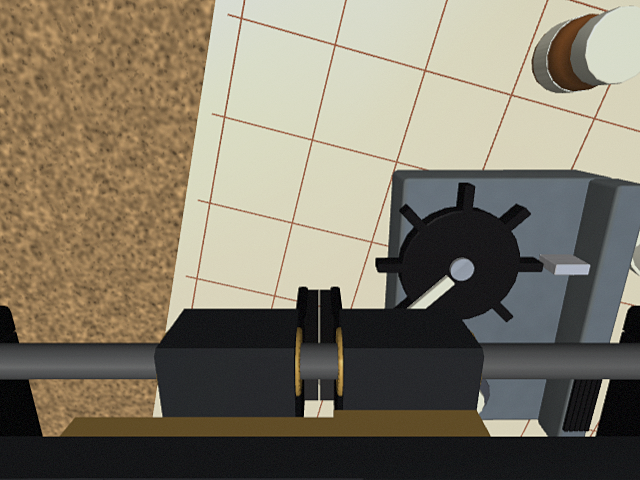

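View pics/scene1.png

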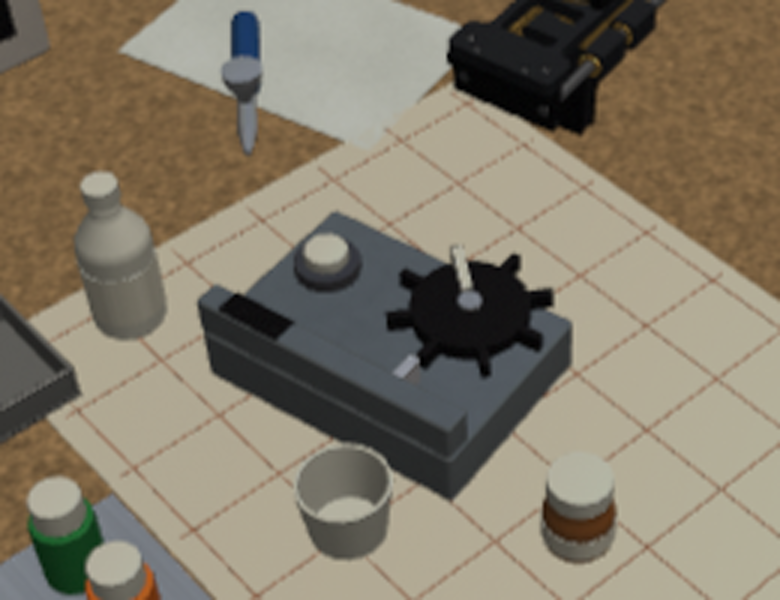

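View pics/top1.png

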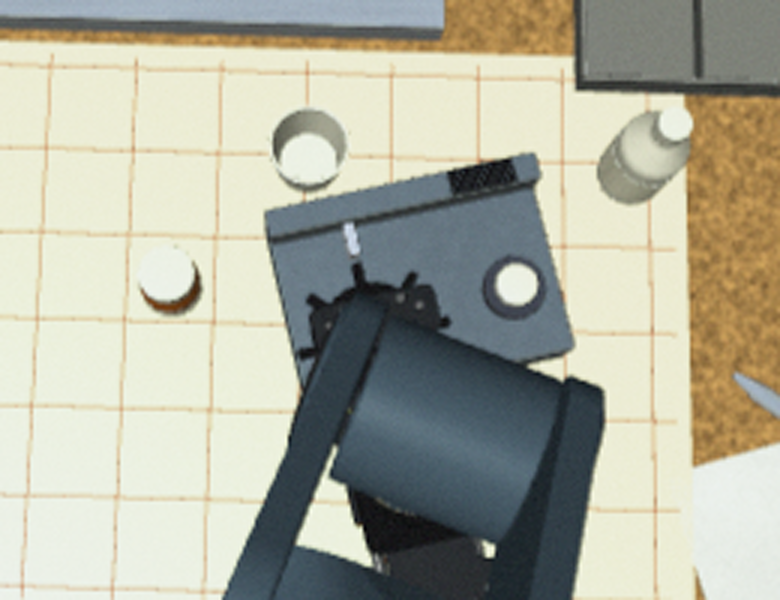

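```bash
python3 - <<'E'
from h import *
from fit import W,pts
c=capture("wrist"); p=(0.605,-0.0885,np.radians(14.0))
for k,z in (("wheel_centre",.068),("fin",.072),("rib_end",.073)):
    for r in place_of("wrist",k)[:2]: print(k,np.round(r["xy"],1),round(r["p"],2),ray(c,r["xy"],z).round(4))
print("hub",ray(c,(461,269),.071),"front tooth tip top",ray(c,(377,265),.068),"model",W(p,(-.093,.045,0)),W(p,(-.035,.045,0)),"fin",W(p,(.029,.045,.072)))
s=bot.read_state(); print("tcp px",proj(c,s["position"]))
E
```

```text
wheel_centre [463.8 267.2] 0.94 [ 0.5644 -0.0563  0.068 ]
fin [557.  267.2] 0.79 [ 0.6254 -0.0393  0.072 ]
rib_end [404.5 311.5] 0.86 [ 0.533  -0.0974  0.073 ]
hub [ 0.56155636 -0.05718416  0.071     ] front tooth tip top [ 0.50466701 -0.06965113  0.068     ] model [ 0.50387601 -0.06733543  0.        ] [ 0.56015316 -0.05330396  0.        ] fin [ 0.62225209 -0.03782096  0.072     ]
tcp px [np.float64(316.8846347732985), np.float64(311.90842496747734)]
```

```bash
sed -i 's/^p=.*/p=(0.606,-0.090,np.radians(14.0))/' go.py; python3 go.py -130 68 .058
```

```text
t 4.67 tcp [ 0.4594 -0.0644  0.1655] head 14.11 zax [ 0.017 -0.021 -1.   ] F [-0.2  0.1  1.4] open 0.0
timer frame xy mm [-136.    60.3] rel wheel [-101.    15.3] rel btn [-116.   128.3]
world [ 0.4634 -0.0555  0.058 ] tool shift mm [  4.8 -10.3 107.4]
```

Request:
send_rows(motion=[[[0,-2,12],0],[[0,-2,14],0],[[0,-2,14],0],[[0,-1,12],0],[[0,-1,10],0]])

```text
time_s: 5.08
position: [0.4628, -0.0639, 0.1073]
tcp_rot: [[0.971, 0.236, 0.032], [0.237, -0.971, -0.027], [0.024, 0.034, -0.999]]
force: [-0.8, -0.1, 0.3]
opening: 0.005
```

Request:
send_rows(motion=[[[0,0,10],0],[[0,0,8],0],[[0,0,6],0],[[0,0,4],0],[[0,0,2],0]])

```text
time_s: 5.5
position: [0.4643, -0.0684, 0.0767]
tcp_rot: [[0.972, 0.231, 0.034], [0.232, -0.972, -0.029], [0.027, 0.036, -0.999]]
force: [-0.2, -0.1, -0.1]
opening: 0.005
```

```bash
python3 go.py -97 67 .058
```

```text
t 5.5 tcp [ 0.4643 -0.0684  0.0767] head 13.39 zax [ 0.034 -0.029 -0.999] F [-0.2 -0.1 -0.1] open 0.01
timer frame xy mm [-132.3   55.2] rel wheel [-97.3  10.2] rel btn [-112.3  123.2]
world [ 0.4957 -0.0485  0.058 ] tool shift mm [ 34.6 -12.9  19.2]
```

Request:
send_rows(motion=[[[0,-4,6],0],[[0,-4,6],0],[[0,-3,5],0],[[0,-2,3],0],[[0,0,0],0]])

```text
time_s: 5.92
position: [0.4624, -0.0556, 0.0549]
tcp_rot: [[0.973, 0.23, 0.036], [0.231, -0.973, -0.03], [0.028, 0.037, -0.999]]
force: [-1.1, 0.4, -0.3]
opening: 0.007
```

```bash
python3 go.py -97 67 .058
```

```text
t 5.92 tcp [ 0.4624 -0.0556  0.0549] head 13.36 zax [ 0.036 -0.03  -0.999] F [-1.1  0.4 -0.3] open 0.01
timer frame xy mm [-131.    68.1] rel wheel [-96.   23.1] rel btn [-111.   136.1]
world [ 0.4957 -0.0485  0.058 ] tool shift mm [34.1  0.8 -2.1]
```

Request:
send_rows(motion=[[[8,0,-1],0],[[8,0,0],0],[[7,0,0],0],[[5,0,0],0],[[3,0,0],0]])

```text
time_s: 6.33
position: [0.496, -0.0472, 0.0572]
tcp_rot: [[0.972, 0.231, 0.037], [0.232, -0.972, -0.03], [0.029, 0.038, -0.999]]
force: [0.3, -0.3, 0.2]
opening: 0.002
```

```bash
python3 go.py -97 67 .058; python3 - <<'E'
from h import *
c=capture("wrist"); cv2.imwrite("pics/w2.png",c["image"])
c=capture("scene");cv2.imwrite("pics/s2.png",cv2.resize(c["image"][150:300,240:440],(800,600),interpolation=cv2.INTER_CUBIC))
E
```

```text
t 6.33 tcp [ 0.496  -0.0472  0.0572] head 13.4 zax [ 0.037 -0.03  -0.999] F [ 0.3 -0.3  0.2] open 0.0
timer frame xy mm [-96.4  68.1] rel wheel [-61.4  23.1] rel btn [-76.4 136.1]
world [ 0.4957 -0.0485  0.058 ] tool shift mm [-0.6  1.2 -0.7]
```

View pics/w2.png

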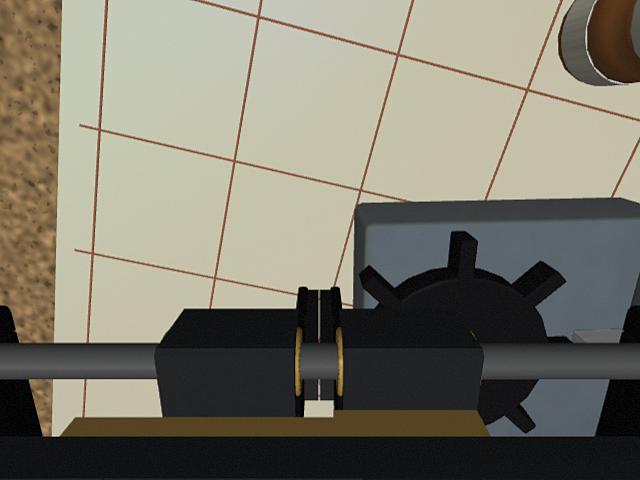

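View pics/s2.png

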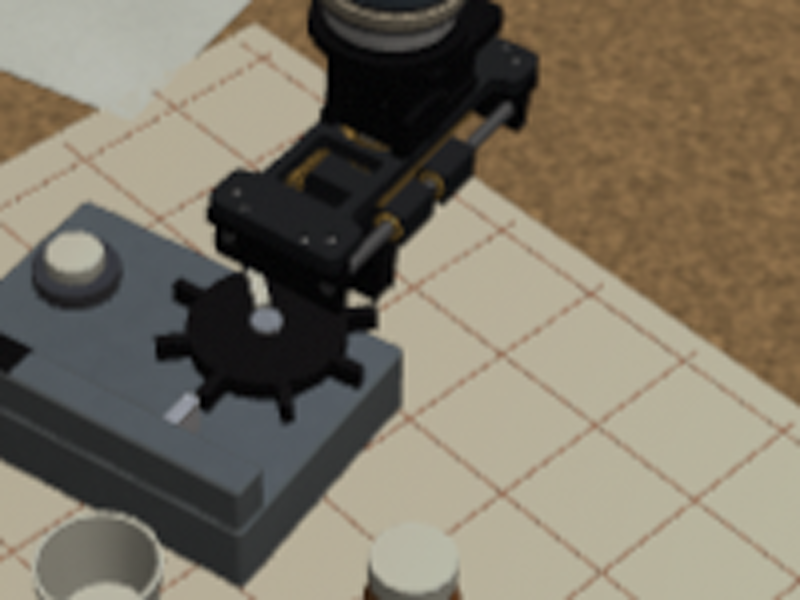

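```bash
python3 - <<'E'
from h import *
c=capture("wrist"); s=bot.read_state(); R=np.array(s["tcp_rot"]);x=np.array(s["position"])
for d in [(0,0,0),(.01,0,0),(-.01,0,0),(0,.0095,0),(0,-.0095,0),(0,-.0095,-.03),(.01,-.0095,-.03)]: print(d,np.round(proj(c,x+R@np.array(d)),1))
E
```

```text
(0, 0, 0) [314.5 306.8]
(0.01, 0, 0) [336.5 306.8]
(-0.01, 0, 0) [292.5 306.8]
(0, 0.0095, 0) [314.5 325.5]
(0, -0.0095, 0) [314.4 287.5]
(0, -0.0095, -0.03) [313.7 320. ]
(0.01, -0.0095, -0.03) [340.4 320. ]
```

Request:
send_rows(motion=[[[3,0,0],0],[[2,2,0],0],[[0,4,0],0],[[0,4,0],0],[[0,4,0],0]])

```text
time_s: 6.9
position: [0.5015, -0.0595, 0.0575]
tcp_rot: [[0.972, 0.231, 0.033], [0.232, -0.972, -0.028], [0.025, 0.035, -0.999]]
force: [0.8, 1.8, -0.0]
opening: 0.007
```

```bash
python3 go.py -91 25 .057
```

```text
t 6.9 tcp [ 0.5015 -0.0595  0.0575] head 13.42 zax [ 0.033 -0.028 -0.999] F [ 0.8  1.8 -0. ] open 0.01
timer frame xy mm [-94.   54.8] rel wheel [-59.    9.8] rel btn [-74.  122.8]
world [ 0.5117 -0.0878  0.057 ] tool shift mm [ 3.3 29.8  1.6]
```

Request:
send_rows(motion=[[[1,4,0],0],[[1,4,0],0],[[1,4,0],0],[[0,4,0],0],[[0,4,0],0]])

```text
time_s: 7.32
position: [0.509, -0.0808, 0.0581]
tcp_rot: [[0.973, 0.23, 0.031], [0.231, -0.973, -0.028], [0.024, 0.034, -0.999]]
force: [-0.6, 0.7, 0.4]
opening: 0.004
```

```bash
python3 go.py -91 25 .057; python3 - <<'E'
from h import *
c=capture("wrist"); cv2.imwrite("pics/w3.png",c["image"])
c=capture("scene");cv2.imwrite("pics/s3.png",cv2.resize(c["image"][150:300,240:440],(800,600),interpolation=cv2.INTER_CUBIC))
E
```

```text
t 7.32 tcp [ 0.509  -0.0808  0.0581] head 13.34 zax [ 0.031 -0.028 -0.999] F [-0.6  0.7  0.4] open 0.0
timer frame xy mm [-91.9  32.4] rel wheel [-56.9 -12.6] rel btn [-71.9 100.4]
world [ 0.5117 -0.0878  0.057 ] tool shift mm [1.  7.4 1.3]
```

View pics/s3.png

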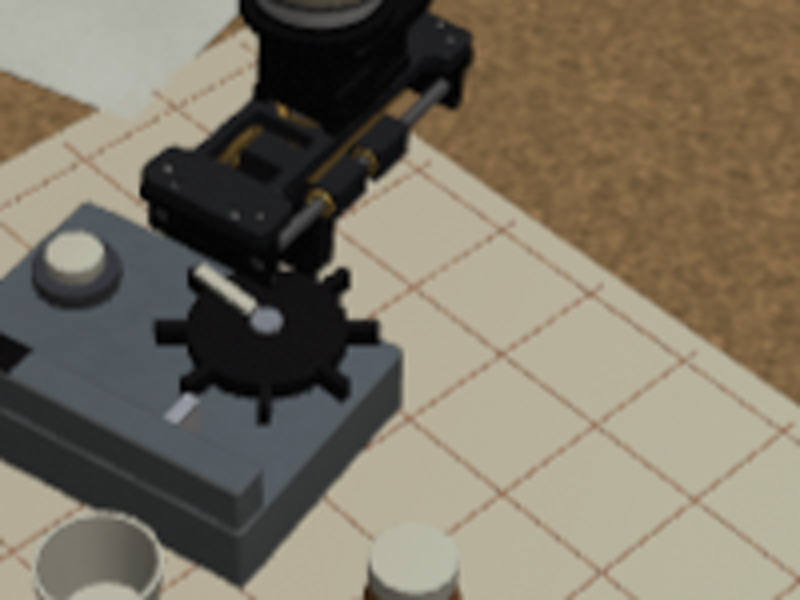

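The wheel is turning with the push and the box is staying still. I continue to the end of the stroke, then retreat.

Request:
send_rows(motion=[[[0,3,0],0],[[0,3,0],0],[[0,2,0],0],[[0,0,0],0],[[0,0,0],0]])

```text
time_s: 7.83
position: [0.5115, -0.0902, 0.0586]
tcp_rot: [[0.973, 0.229, 0.032], [0.23, -0.973, -0.028], [0.025, 0.035, -0.999]]
force: [-0.0, -0.1, -0.1]
opening: 0.009
```

```bash
python3 go.py -91 25 .057; python3 - <<'E'
from h import *
c=capture("scene");cv2.imwrite("pics/s4.png",cv2.resize(c["image"][150:300,240:440],(800,600),interpolation=cv2.INTER_CUBIC))
E
```

```text
t 7.83 tcp [ 0.5115 -0.0902  0.0586] head 13.29 zax [ 0.032 -0.028 -0.999] F [-0.  -0.1 -0.1] open 0.01
timer frame xy mm [-91.8  22.7] rel wheel [-56.8 -22.3] rel btn [-71.8  90.7]
world [ 0.5117 -0.0878  0.057 ] tool shift mm [ 0.7 -2.4  1.5]
```

View pics/s4.png

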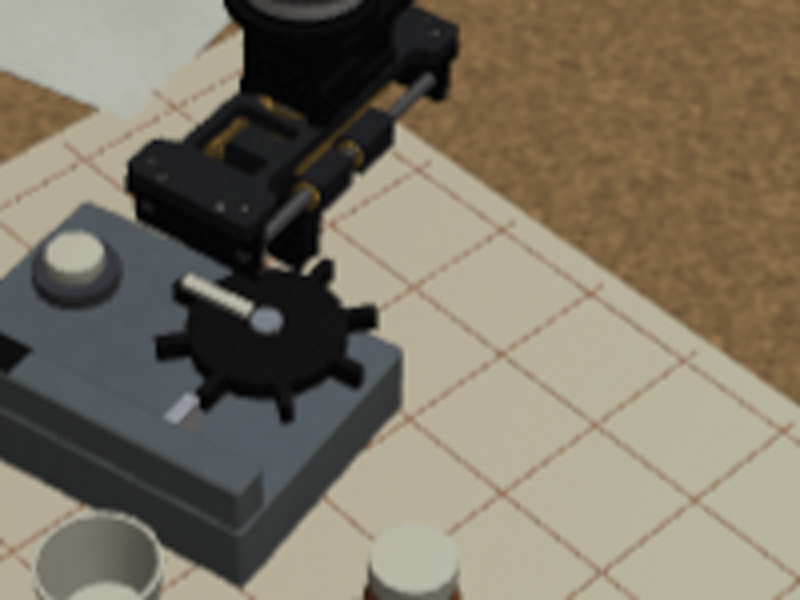

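One click is done: the rib now points towards the button side, and the tooth pattern is back at rest. I retreat and go back for the second click.

Request:
send_rows(motion=[[[-6,0,0],0],[[-8,0,0],0],[[-8,0,0],0],[[-3,-4,0],0.01],[[0,-8,0],0]])

```text
time_s: 8.3
position: [0.4817, -0.0847, 0.0575]
tcp_rot: [[0.976, 0.218, 0.032], [0.218, -0.975, -0.029], [0.025, 0.035, -0.999]]
force: [-0.4, 0.4, -0.4]
opening: 0.003
```

Request:
send_rows(motion=[[[0,-8,0],0],[[0,-8,0],0],[[0,-8,0],0],[[0,-6,0],0],[[0,-2,0],0]])

```text
time_s: 8.72
position: [0.4721, -0.0481, 0.0563]
tcp_rot: [[0.975, 0.218, 0.03], [0.219, -0.975, -0.027], [0.023, 0.033, -0.999]]
force: [0.3, -0.3, -0.1]
opening: 0.004
```

```bash
python3 go.py -92 68 .057
```

```text
t 8.72 tcp [ 0.4721 -0.0481  0.0563] head 12.66 zax [ 0.03  -0.027 -0.999] F [ 0.3 -0.3 -0.1] open 0.0
timer frame xy mm [-119.8   73. ] rel wheel [-84.8  28. ] rel btn [-99.8 141. ]
world [ 0.5003 -0.0463  0.057 ] tool shift mm [27.9  4.4  0.1]
```

Request:
send_rows(motion=[[[4,3,0],-0.02],[[7,2,0],0],[[7,0,0],0],[[6,0,0],0],[[4,0,0],0]])

```text
time_s: 9.13
position: [0.5038, -0.0454, 0.0573]
tcp_rot: [[0.97, 0.242, 0.031], [0.242, -0.97, -0.028], [0.024, 0.034, -0.999]]
force: [0.1, -0.1, -0.2]
opening: 0.004
```

```bash
python3 go.py -92 23 .057
```

```text
t 9.13 tcp [ 0.5038 -0.0454  0.0573] head 14.03 zax [ 0.031 -0.028 -0.999] F [ 0.1 -0.1 -0.2] open 0.0
timer frame xy mm [-88.4  68. ] rel wheel [-53.4  23. ] rel btn [-68.4 136. ]
world [ 0.5112 -0.0899  0.057 ] tool shift mm [-3.7 45.   1.7]
```

Request:
send_rows(motion=[[[-3,2,0],0],[[-1,4,0],0],[[0,4,0],0],[[0,4,0],0],[[0,4,0],0]])

```text
time_s: 9.55
position: [0.5059, -0.0648, 0.0577]
tcp_rot: [[0.97, 0.242, 0.032], [0.243, -0.97, -0.027], [0.025, 0.034, -0.999]]
force: [0.3, 0.8, 0.7]
opening: 0.006
```

Request:
send_rows(motion=[[[0,4,0],0],[[0,4,0],0],[[0,4,0],0],[[0,4,0],0],[[0,4,0],0]])

```text
time_s: 9.97
position: [0.5102, -0.0873, 0.0584]
tcp_rot: [[0.97, 0.241, 0.031], [0.242, -0.97, -0.027], [0.024, 0.034, -0.999]]
force: [0.7, 0.5, 0.3]
opening: 0.007
```

```bash
python3 go.py -92 23 .057
```

```text
t 9.97 tcp [ 0.5102 -0.0873  0.0584] head 13.99 zax [ 0.031 -0.027 -0.999] F [0.7 0.5 0.3] open 0.01
timer frame xy mm [-92.3  25.8] rel wheel [-57.3 -19.2] rel btn [-72.3  93.8]
world [ 0.5112 -0.0899  0.057 ] tool shift mm [0.3 2.7 1.5]
```

Request:
send_rows(motion=[[[0,2,0],0],[[0,1,0],0],[[0,0,0],0],[[0,0,0],0],[[-5,0,0],0]])

```text
time_s: 10.38
position: [0.5078, -0.0937, 0.0586]
tcp_rot: [[0.97, 0.24, 0.034], [0.241, -0.97, -0.029], [0.026, 0.036, -0.999]]
force: [-0.5, -0.3, -0.5]
opening: 0.003
```

Request:
send_rows(motion=[[[-8,0,0],0],[[-8,0,0],0],[[-4,-4,0],0],[[0,-8,0],0],[[0,-8,0],0]])

```text
time_s: 10.8
position: [0.479, -0.0786, 0.0572]
tcp_rot: [[0.971, 0.238, 0.032], [0.239, -0.971, -0.028], [0.024, 0.035, -0.999]]
force: [1.1, 0.1, 0.5]
opening: 0.004
```

Request:
send_rows(motion=[[[0,-8,0],0],[[0,-7,0],0],[[0,-5,0],0],[[0,-2,0],0],[[0,0,0],0]])

```text
time_s: 11.22
position: [0.4717, -0.0516, 0.0563]
tcp_rot: [[0.97, 0.241, 0.03], [0.242, -0.97, -0.027], [0.022, 0.033, -0.999]]
force: [-0.1, -0.7, 0.8]
opening: 0.006
```

```bash
python3 go.py -92 68 .057; python3 - <<'E'
from fit import *
C={n:capture(n) for n in ("scene","wrist")}
p=(0.606,-0.090,np.radians(14.0)); print(wheel_ang(p,C))
cv2.imwrite("pics/s5.png",cv2.resize(C["scene"]["image"][150:300,240:440],(800,600),interpolation=cv2.INTER_CUBIC))
E
```

```text
t 11.22 tcp [ 0.4717 -0.0516  0.0563] head 14.03 zax [ 0.03  -0.027 -0.999] F [-0.1 -0.7  0.8] open 0.01
timer frame xy mm [-121.1   69.7] rel wheel [-86.1  24.7] rel btn [-101.1  137.7]
world [ 0.5003 -0.0463  0.057 ] tool shift mm [29.1  1.7  0.1]
[('scene', 0.75, np.float64(-48.2), 47), ('wrist', 0.85, np.float64(-42.2), 54)]
```

View pics/s5.png

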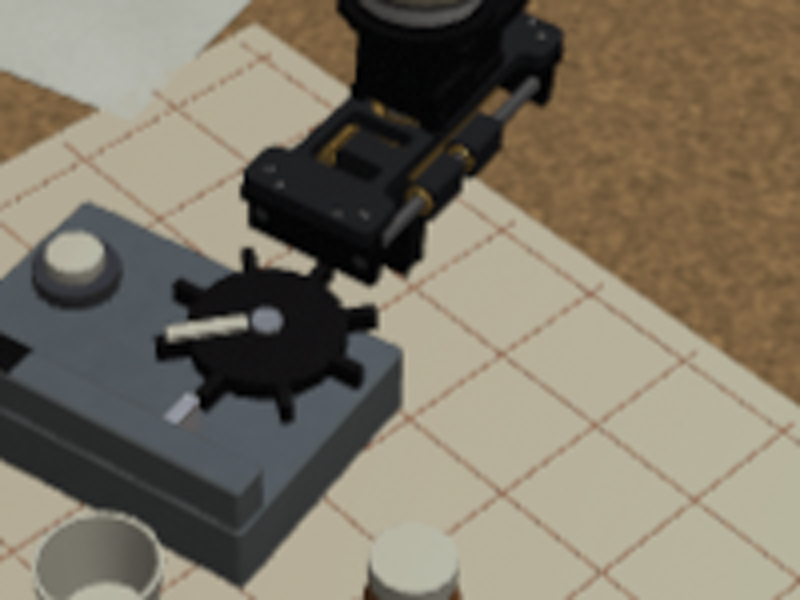

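The rib is now at -45° (measured -48° and -42°), so one click remains. I make this last stroke more slowly.

Request:
send_rows(motion=[[[5,1,0],0],[[7,1,0],0],[[7,0,0],0],[[5,0,0],0],[[3,0,0],0]])

```text
time_s: 11.83
position: [0.5024, -0.0494, 0.0573]
tcp_rot: [[0.971, 0.237, 0.032], [0.238, -0.971, -0.028], [0.025, 0.035, -0.999]]
force: [0.7, -0.7, 0.1]
opening: 0.003
```

```bash
python3 go.py -92 23 .057
```

```text
t 11.83 tcp [ 0.5024 -0.0494  0.0573] head 13.79 zax [ 0.032 -0.028 -0.999] F [ 0.7 -0.7  0.1] open 0.0
timer frame xy mm [-90.7  64.4] rel wheel [-55.7  19.4] rel btn [-70.7 132.4]
world [ 0.5112 -0.0899  0.057 ] tool shift mm [-1.2 41.4  1.7]
```

Request:
send_rows(motion=[[[-1,3,0],0],[[0,3,0],0],[[0,3,0],0],[[0,3,0],0],[[0,3,0],0]])

```text
time_s: 12.25
position: [0.5057, -0.0641, 0.0575]
tcp_rot: [[0.971, 0.239, 0.032], [0.239, -0.971, -0.027], [0.024, 0.034, -0.999]]
force: [0.7, 0.9, 0.4]
opening: 0.009
```

Request:
send_rows(motion=[[[0,3,0],0],[[0,3,0],0],[[0,3,0],0],[[0,3,0],0],[[0,3,0],0]])

```text
time_s: 12.67
position: [0.509, -0.081, 0.058]
tcp_rot: [[0.971, 0.238, 0.031], [0.239, -0.971, -0.027], [0.023, 0.034, -0.999]]
force: [0.1, 0.2, 0.3]
opening: 0.007
```

```bash
python3 go.py -92 23 .057
```

```text
t 12.67 tcp [ 0.509 -0.081  0.058] head 13.81 zax [ 0.031 -0.027 -0.999] F [0.1 0.2 0.3] open 0.01
timer frame xy mm [-92.   32.3] rel wheel [-57.  -12.7] rel btn [-72.  100.3]
world [ 0.5112 -0.0899  0.057 ] tool shift mm [-0.   9.2  1.3]
```

Request:
send_rows(motion=[[[0,3,0],0],[[0,3,0],0],[[0,2,0],0],[[0,1,0],0],[[0,0,0],0]])

```text
time_s: 13.08
position: [0.512, -0.0923, 0.0586]
tcp_rot: [[0.971, 0.237, 0.032], [0.238, -0.971, -0.028], [0.024, 0.035, -0.999]]
force: [0.2, -0.1, -0.1]
opening: 0.004
```

Request:
send_rows(motion=[[[-6,0,0],0],[[-8,0,0],0],[[-8,0,0],0],[[-8,0,0],0],[[0,0,-3],0]])

```text
time_s: 13.5
position: [0.4785, -0.099, 0.0603]
tcp_rot: [[0.971, 0.238, 0.029], [0.239, -0.971, -0.027], [0.022, 0.033, -0.999]]
force: [0.3, 0.2, 0.0]
opening: 0.004
```

```bash
python3 go.py -20 -68 .110; python3 - <<'E'
from fit import *
C={n:capture(n) for n in ("scene","wrist")}
p=(0.606,-0.090,np.radians(14.0)); print(wheel_ang(p,C))
cv2.imwrite("pics/s6.png",cv2.resize(C["scene"]["image"][150:300,240:440],(800,600),interpolation=cv2.INTER_CUBIC))
cv2.imwrite("pics/w6.png",C["wrist"]["image"])
E
```

```text
t 13.5 tcp [ 0.4785 -0.099   0.0603] head 13.82 zax [ 0.029 -0.027 -0.999] F [0.3 0.2 0. ] open 0.0
timer frame xy mm [-125.8   22.1] rel wheel [-90.8 -22.9] rel btn [-105.8   90.1]
world [ 0.603  -0.1608  0.11  ] tool shift mm [107.2  91.3 -44.3]
[('scene', 0.62, np.float64(11.7), 44)]
```

View pics/s6.png

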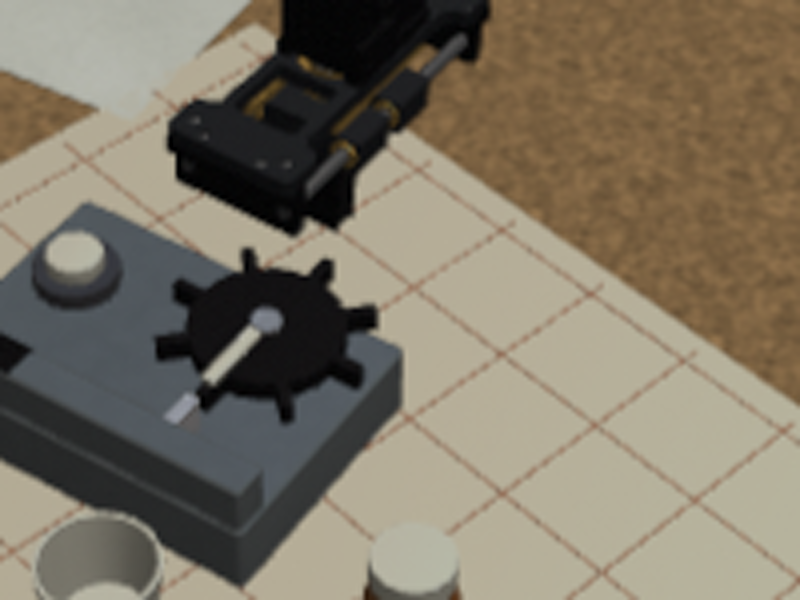

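View pics/w6.png

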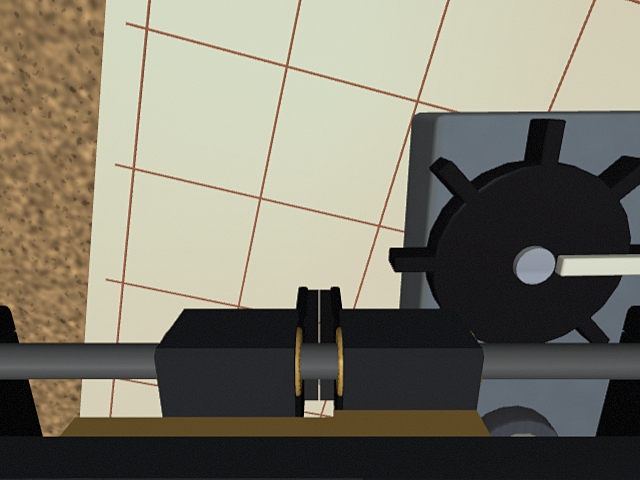

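The rib is in line with the fin. Next I rise and move over to the button.

Request:
send_rows(motion=[[[0,4,-10],0],[[0,8,-14],0],[[4,12,-14],0],[[12,14,-10],0],[[16,14,-4],0]])

```text
time_s: 14.12
position: [0.5206, -0.1385, 0.1159]
tcp_rot: [[0.97, 0.242, 0.025], [0.242, -0.97, -0.024], [0.019, 0.03, -0.999]]
force: [0.4, 0.1, -0.9]
opening: 0.005
```

Request:
send_rows(motion=[[[18,12,0],0],[[18,10,0],0],[[14,6,0],0],[[10,4,0],0],[[4,2,0],0]])

```text
time_s: 14.53
position: [0.6009, -0.1601, 0.1222]
tcp_rot: [[0.97, 0.241, 0.037], [0.242, -0.97, -0.03], [0.029, 0.038, -0.999]]
force: [-0.1, 0.4, 0.9]
opening: 0.007
```

```bash
python3 go.py -20 -68 .08
```

```text
t 14.53 tcp [ 0.6009 -0.1601  0.1222] head 14.0 zax [ 0.037 -0.03  -0.999] F [-0.1  0.4  0.9] open 0.01
timer frame xy mm [-22.  -66.8] rel wheel [  13.  -111.8] rel btn [-2.   1.2]
world [ 0.603  -0.1608  0.08  ] tool shift mm [ 0.7 -0.4 42.3]
```

Request:
send_rows(motion=[[[0,0,8],0],[[0,0,10],0],[[0,0,8],0],[[0,0,6],0],[[0,0,3],0]])

```text
time_s: 14.95
position: [0.6011, -0.1603, 0.0834]
tcp_rot: [[0.97, 0.242, 0.036], [0.243, -0.97, -0.029], [0.027, 0.037, -0.999]]
force: [-1.3, -0.2, -0.1]
opening: 0.009
```

```bash
python3 go.py -20 -68 .073; python3 - <<'E'
from h import *
c=capture("scene"); cv2.imwrite("pics/s7.png",cv2.resize(c["image"][150:300,200:400],(800,600),interpolation=cv2.INTER_CUBIC))
E
```

```text
t 14.95 tcp [ 0.6011 -0.1603  0.0834] head 14.07 zax [ 0.036 -0.029 -0.999] F [-1.3 -0.2 -0.1] open 0.01
timer frame xy mm [-21.8 -67. ] rel wheel [  13.2 -112. ] rel btn [-1.8  1. ]
world [ 0.603  -0.1608  0.073 ] tool shift mm [ 1.5  0.6 10.5]
```

View pics/s7.png

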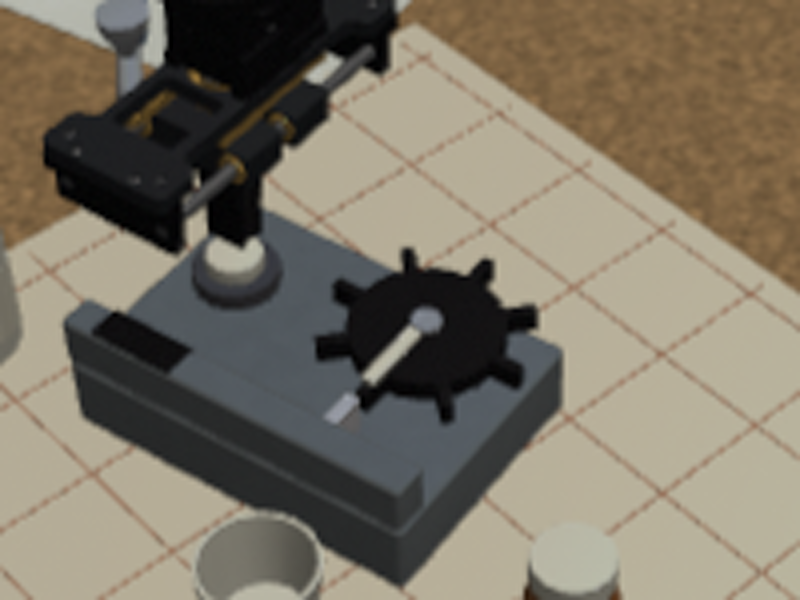

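Request:
send_rows(motion=[[[0,0,3],0],[[0,0,3],0],[[0,0,3],0],[[0,0,2],0],[[0,0,2],0]])

```text
time_s: 15.42
position: [0.5999, -0.1601, 0.0689]
tcp_rot: [[0.97, 0.242, 0.033], [0.243, -0.97, -0.028], [0.025, 0.035, -0.999]]
force: [-0.7, 0.2, 2.9]
opening: 0.005
```

```bash
python3 go.py -20 -68 .066
```

```text
t 15.42 tcp [ 0.5999 -0.1601  0.0689] head 14.04 zax [ 0.033 -0.028 -0.999] F [-0.7  0.2  2.9] open 0.01
timer frame xy mm [-22.8 -66.5] rel wheel [  12.2 -111.5] rel btn [-2.8  1.5]
world [ 0.603  -0.1608  0.066 ] tool shift mm [2.8 1.4 3. ]
```

Request:
send_rows(motion=[[[0,0,2],0],[[0,0,1],0],[[0,0,1],0],[[0,0,1],0],[[0,0,1],0]])

```text
time_s: 15.83
position: [0.6, -0.1601, 0.0666]
tcp_rot: [[0.97, 0.242, 0.033], [0.243, -0.97, -0.028], [0.025, 0.036, -0.999]]
force: [-1.5, 1.0, 7.2]
opening: 0.004
```

Request:
send_rows(motion=[[[0,0,1],0],[[0,0,2],0],[[0,0,2],0],[[0,0,2],0],[[0,0,2],0]])

```text
time_s: 16.25
position: [0.6, -0.1601, 0.0664]
tcp_rot: [[0.969, 0.243, 0.034], [0.244, -0.969, -0.03], [0.026, 0.037, -0.999]]
force: [-3.9, 0.9, 13.6]
opening: 0.007
```

The button is at its stop: the force rose to 13.6 N while z stayed at 0.0664. I release and retreat upwards.

Request:
send_rows(motion=[[[0,0,-4],0],[[0,0,-6],0],[[0,0,-8],0],[[0,0,-10],0],[[0,0,-10],0]])

```text
time_s: 16.67
position: [0.5984, -0.159, 0.1062]
tcp_rot: [[0.969, 0.243, 0.034], [0.244, -0.969, -0.03], [0.026, 0.037, -0.999]]
force: [-0.4, 0.9, 0.7]
opening: 0.009
```

Request:
send_rows(motion=[[[0,0,-10],0],[[-10,4,-10],0],[[-20,6,-8],0],[[-25,8,-5],0],[[-25,8,0],0]])

```text
time_s: 17.08
position: [0.5292, -0.2039, 0.1455]
tcp_rot: [[0.967, 0.25, 0.045], [0.252, -0.967, -0.035], [0.035, 0.045, -0.998]]
force: [-0.2, -0.6, 1.2]
opening: 0.004
```

Request:
send_rows(motion=[[[-25,8,0],0],[[-25,8,0],0],[[-20,6,0],0],[[-10,0,0],0],[[0,0,0],0]])

```text
time_s: 17.5
position: [0.4481, -0.2496, 0.1483]
tcp_rot: [[0.968, 0.247, 0.046], [0.249, -0.968, -0.038], [0.035, 0.048, -0.998]]
force: [1.0, 0.1, -0.2]
opening: 0.005
```

```bash
python3 go.py; python3 - <<'E'
from fit import *
p,res,C=fit(); print(p,np.degrees(p[2])); print(wheel_ang(p,C))
cv2.imwrite("pics/s8.png",cv2.resize(C["scene"]["image"][130:330,150:410],(780,600),interpolation=cv2.INTER_CUBIC))
cv2.imwrite("pics/t8.png",cv2.resize(C["top"]["image"][130:330,220:480],(780,600),interpolation=cv2.INTER_CUBIC))
E
```

```text
t 17.5 tcp [ 0.4481 -0.2496  0.1483] head 14.41 zax [ 0.046 -0.038 -0.998] F [ 1.   0.1 -0.2] open 0.01
timer frame xy mm [-191.8 -116.7] rel wheel [-156.8 -161.7] rel btn [-171.8  -48.7]
[ 0.6033497  -0.09012527  0.17799051] 10.19810522311466
[('scene', 0.65, np.float64(11.0), 49), ('top', 0.82, np.float64(2.0), 50)]
```

View pics/s8.png

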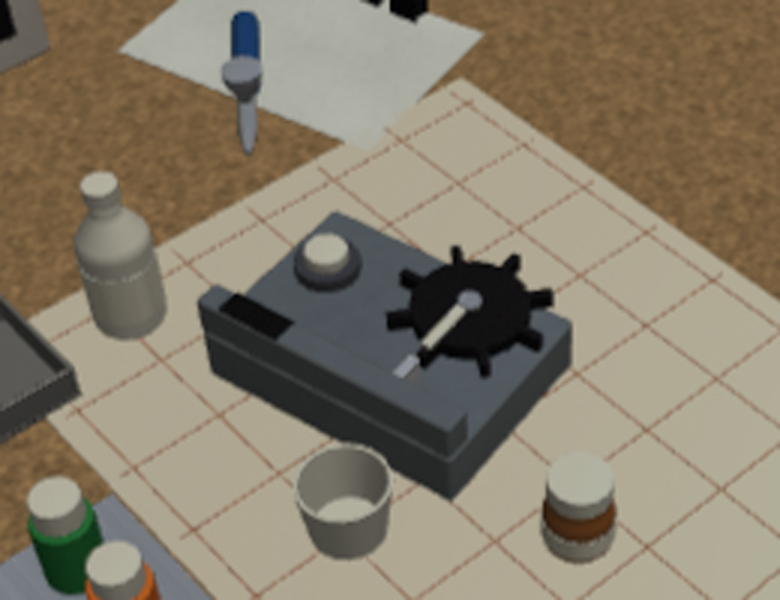

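View pics/t8.png

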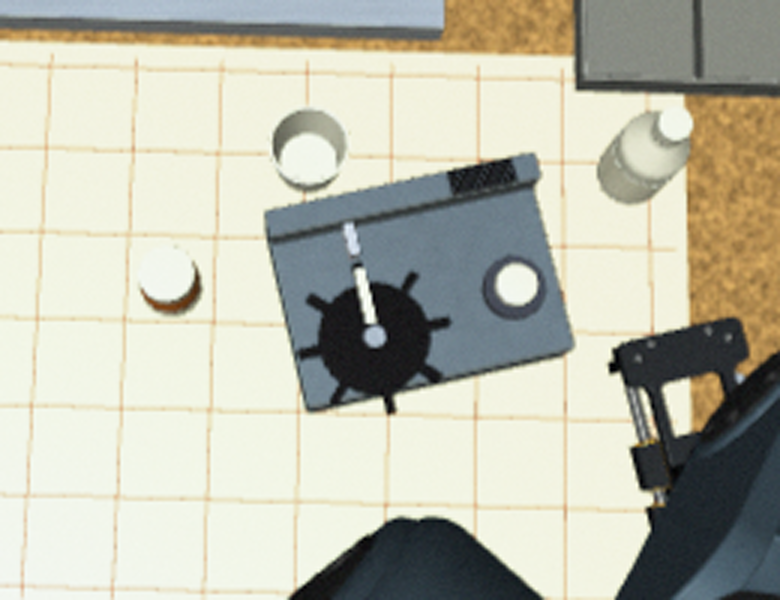

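Both views show the rib in line with the fin. The box corners (309,411) and (574,349) are where they started, the button is up, the things around the timer have not moved, and the arm is clear.

```bash
python3 -c "
from rig import bot; print(bot.hand_in())"
```

```text
the job is handed in; nothing more can be done
None
```

The timer is set and started, and I handed the job in at about 17.6 s, well under the 58 s limit.

- **Wheel:** the rib started three clicks short of the fin. I flicked the front tooth towards the button three times with the closed fingertip, using about 2 N at most.
- **Start button:** I pressed it only once the rib was at the fin. It reached its stop, with z holding at 66.4 mm while the force rose to 13.6 N, and then I let it come back up.
- **Last pictures:** the scene and top views show the rib in line with the fin and the button up. The timer and the jar, bottle and cup have not visibly moved; the tape roll and brush were outside my last views. The arm is clear of everything.

Two last numbers disagreed with the pictures:

- **Timer angle:** an automatic re-fit gave 10° instead of 14°. It had fewer points to work with, and the box corners have not moved in the top picture.
- **Rib angle:** using that poorer fit, it read +11° from the scene camera and +2° from the top camera. I put this down to detection error, because the teeth are visibly back in their rest position.

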